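Shift the embossing press into third

ROBOT

A 6-joint arm with a two-finger parallel gripper is mounted at the origin on the work surface. World frame = base frame: x ahead of the robot, y to its left, z up, the work surface at z = 0. Lengths are in m, angles in degrees, forces in N, time in s.
With the tool pointing down it reaches from about 0.25 to 0.725 m from the base axis. Payload 9.7 kg.
Tool frame: the origin (TCP) lies where the fingers leave the gripper's body, on its centre line; the fingertips stand 73 mm ahead of it and the grasp point (between the pads) lies 54 mm ahead of it; z points along the fingers, y is the line along which they close (so a half turn about z gives the same grasp; the last joint's range is limited). The gripper opens to 85 mm and grips with 20 to 120 N. Pads are 22 mm wide; open, the fingers measure 114 mm over their backs; the gripper's body (76 mm by 85 mm) begins 54 mm behind the grasp point. The pads swing forward as they close: fully open they stand 13 mm farther back than shut.
Start: joints at [68.182, 4.979, 10.078, 95.1, 0, 90], TCP at [0.204, 0.511, 0.304] pointing down, gripper open.
Joint ranges: [-179.16, 179.16], [-48.56, 103.87], [-65.8, 70.77], [-126.05, 130.52], [-82.76, 87.17], [-180, 180]. Speed limits (degrees/s): [127.2, 127.2, 147.25, 180, 180, 180].

INTERFACE

Orientations are given as [roll, pitch, yaw] about the fixed x, y, z axes, in that order (R = Rz(yaw) Ry(pitch) Rx(roll)).
In Python, from workcell import sensors, imaging, bot gives the robot as it stands.
- The arm moves only by the tool apply_moves, never from a script. Its argument "rows" is a list of rows, each a list of 3 entries, a list of its own where there are three numbers: the shift along the tool's x, y, z in units of 10 cm (1.0 is 10 cm), then the turn, a rotation vector about the tool's x, y, z in units of 30 degrees (1.0 is 30 degrees), then the opening, from 0 (shut) to 1 (fully open). A call has 1 to 20 rows; each row is the pose to reach, as a shift and turn from the pose commanded when the call began, along the tool's axes at that moment; what a row does not reach only later rows make up. A row lasts 1/10 s, in which the tool goes at most 50 mm and 8.59 degrees, less where a joint would pass 70% of its speed; a pose out of reach is approached as far as the arm can. A call with a number of a shift or a turn outside -1 to 1 is refused whole. A call with a gripper value outside its range is refused whole. The fingers move at their own pace and stop on an object; "force" is the grip in N (left out, the last holds). Time passes only in rows, so rows that repeat a pose let the fingers close. It gives the time, the measured TCP pose, the force, the opening and the grip force at its end, in the units of the state.
- sensors.get_obs(): the state, without advancing time (a new reading comes with each control period).
- imaging.camera(name): name is "side" or "top" or "wrist"; returns (picture, depth): 384x512x3 uint8, red, green, blue; 384x512 float32, m along the optical axis (not along the pixel's ray), 0 where there is no reading.
- imaging.get_calibration(name): a dict with "intrinsics" (3x3 intrinsics, pixels), "dist_coeffs" ([k1, k2, p1, p2, k3] as OpenCV has them; the pictures are not rectified), "world_from_camera" (4x4, takes a point from camera to world coordinates). Camera axes: x right, y down, z forward; pixel columns grow to the right and rows downward; lengths in m; the calibration is good to about 2 mm. A picture is of the moment at which its call begins: read the wrist's pose just before it. get_calibration takes no time and is no camera call; for the wrist camera it gives the pose at the moment of the call.
- bot.job_done(): hands the job in; it is judged then, once.
The state is a dict: "time": time; "q": joint angles; "qd": joint speeds; "joint_efforts": joint torques, N m; "ee_pos": TCP position; "tcp_rot": TCP orientation; "wrist_force": force on the tool from outside, world axes, zero at the start; "torque": the same for the moment, N m; "opening": finger opening in m; "grasp_force": force on a finger pad.
Only numpy, scipy, OpenCV 4.12 (cv2) and the standard library are available. Lean on these libraries where they do the work, as an engineer would, in place of code of your own. Each camera call takes 0.05 s, during which the arm holds its last target. There are 200 camera calls.

TASK

Put the embossing press into third gear: push its red gear knob with the fingertips along the H-shaped gate to neutral, across to the right, then forward, away from the robot, fully home in the third slot (far right, green dot), without dipping into the fourth slot (near right). Only push the knob: do not pull it up on its stem or shove it hard. Leave every other thing standing where it is, and finish with the lever left in third and the hand clear.

Things in the scene. Friction and masses are not known exactly. Their poses are not given: they have to be found in the camera images.
- press: Green bench press, bolted down. Origin on the table under the gearbox's centre; x forward (away from the robot's side), y to the left, z up; yaw within 0.4 rad. Gearbox 150 x 150 mm, gate plate's top 122 high. Rollers in frames to the left, y 104 to 336, up to 158 high; motor beyond, x 75 to 205, 115 high; base plate 12 thick, back to x -150, y -95.
- gate_centre (a point): Centre of the H, on the top of the pale metal gate plate; axes as press. Lanes 14 mm wide. Two legs along x, 14 mm left and right of centre, reaching 29 mm forward and back; a cross lane (neutral) joins their middles. The tongues between the legs have round ends that guide the stem. Left leg: first forward, second back. Right leg: third forward, fourth back.
- lever_pivot (a point): The point about which the lever tilts, inside the gearbox, on the gate's centre line 75 mm below the top of the plate; axes as press.
- knob (a point): Middle of the red knob: cylinder 36 dia x 44 high, bevelled rims, axis z along the stem, about 220 mm above the table and 100 above the plate. With s = sideways, f = fore it lies at 173 mm x (sin f, -sin s cos f, cos s cos f) from lever_pivot in the press's frame. Below it a steel stem 10 mm thick runs down through the gate.
- third_dot (a point): Centre of the green dot, 16 mm across, on the gate plate, 15 mm past the far end of the third slot (nearest edge 7 mm past).
- sideways (a joint): Tilt of the lever to the right (rad): about -0.2 in the left leg, 0 midway across the gate, about +0.2 in the right leg (play 0.17 to 0.23), stops at -0.233 and +0.233. Stiff: about 3 N at the knob moves it, and it stays where it is left.
- fore (a joint): Tilt of the lever forward (rad): 0 in neutral (the cross lane leaves about 0.03 either way), stops at -0.32 (fully back) and +0.32 (fully forward, home). At the start it is anywhere along the left leg. Stiff: about 3 N at the knob moves it, and it stays where it is left.
- lift (a joint): How far the knob is pulled up along its stem (m): 0 down, 0.012 fully up. A spring holds it down with 12 N or more. It must stay down (under 0.004).
- tin: Yellow glue tin, 60 dia x 60 high, 0.25 kg, standing loose on the press's base plate on the robot's side of the gearbox. Origin: centre of its underside.
- bottle_a: Clear glass bottle with a blue band, 60 dia x 230 high, 0.35 kg, standing loose on the table to the right of the gearbox. Origin: centre of its underside.
- bottle_b: Another such bottle, standing loose at the left side of the table. Origin: centre of its underside.
- tape_measure: Yellow and black tape measure, 68 x 32 x 54 high, loose on the table between robot and press. Origin: centre of its underside.
- brush: Shoe-type brush, 170 x 55 x 55 high, dark back, black bristle block, loose on the table on the robot's side of the rollers. Origin: centre of its underside; length along its x.
- mallet: Wooden mallet lying on the table, 252 long (along its x, from -110 to +142), head 64 dia x 90, loose. Origin: at table level under the handle, 110 from the handle's end.
- chest: Leather-covered chest with a domed lid (it does not open), 130 x 204 x 144 high, 0.8 kg, loose at the right of the table. Origin: centre of its underside.

How it is judged:
By the outcome, as a careful person would: the job done as asked, in the order asked, and still so for the second after the job is handed in, with the robot touching nothing.
It also fails if it takes over 64 s, if anything falls off the work surface, if the arm or the gripper's body presses on something with over 40 N, if the wrist force passes 120 N, or if a joint passes its speed limit or range.

## Working session

There is one attempt and no reset: what is moved stays moved. The work goes in short steps, Python scripts to look and compute and a tool call to move; the robot and the scene stay as the last step left them, time stands still between calls to the robot, and variables do not carry over. Pictures are saved under pics/ and viewed, at most 10 in all, crops included, and the job is handed in when it is done.

Besides the shell and the picture viewer there is one more tool, called by a JSON object that holds its "name" and its "arguments". apply_moves: Moves the arm, as the interface text tells. Its arguments: {"type":"object","properties":{"rows":{"type":"array"},"force":{"type":"number"}},"required":["rows"]}

```bash
mkdir -p pics; cat > h.py <<'E'
import numpy as np, cv2
from workcell import sensors, imaging, bot
def snap(name,fn):
    p,d=imaging.camera(name); c=imaging.get_calibration(name)
    cv2.imwrite(f'pics/{fn}.png',p[:,:,::-1]); np.savez(f'pics/{fn}.npz',p=p,d=d,K=c['intrinsics'],D=c['dist_coeffs'],T=c['world_from_camera'])
def cloud(fn):
    z=np.load(f'pics/{fn}.npz'); d=z['d']; h,w=d.shape
    uv=np.stack(np.meshgrid(np.arange(w),np.arange(h)),-1).reshape(-1,1,2).astype(float)
    n=cv2.undistortPoints(uv,np.array(z['K']),np.array(z['D'])).reshape(h,w,2)
    P=np.dstack([n*d[...,None],d]); T=z['T']
    return z['p'],d,P@T[:3,:3].T+T[:3,3]
E
python3 - <<'E'
from h import *
for n in('top','side'): snap(n,n+'0')
print({k:np.round(v,3) for k,v in sensors.get_obs().items()})
for n in('top','side'):
    p,d,P=cloud(n+'0'); hsv=cv2.cvtColor(p,cv2.COLOR_RGB2HSV)
    H,S,V=[hsv[...,i].astype(int) for i in range(3)]
    m=((H<6)|(H>174))&(S>150)&(V>60)&(d>0); 
    print(n,m.sum(),np.median(P[m],0),np.percentile(P[m],[2,98],axis=0), np.argwhere(m).mean(0))
E
```

```text
{'time': np.float64(0.1), 'q': array([6.8183e+01, 5.0060e+00, 1.0037e+01, 9.5099e+01, 1.0000e-03,
       9.0001e+01]), 'qd': array([-0.041, -0.013,  0.141, -0.106,  0.013,  0.024]), 'joint_efforts': array([-0.0000e+00, -5.2156e+01,  4.6566e+01,  1.6000e-02, -0.0000e+00,
       -0.0000e+00]), 'ee_pos': array([0.204, 0.51 , 0.303]), 'tcp_rot': array([-1.79931e+02, -1.00000e-03,  1.58182e+02]), 'wrist_force': array([-0.172, -0.251,  0.166]), 'torque': array([ 0.01 , -0.023,  0.014]), 'grasp_force': np.float64(0.0), 'opening': np.float64(0.085)}
top 504 [ 0.58468898 -0.38567816  0.00415095] [[ 0.17755038 -0.74743155 -0.00549634]
 [ 0.67714972  0.11916896  0.23902295]] [196.47222222 353.32738095]
side 23 [ 0.55292511 -0.05703648  0.23522606] [[ 0.54243906 -0.06766253  0.23254965]
 [ 0.56411653 -0.04342736  0.23892805]] [176.43478261 278.91304348]
```

View pics/top0.png

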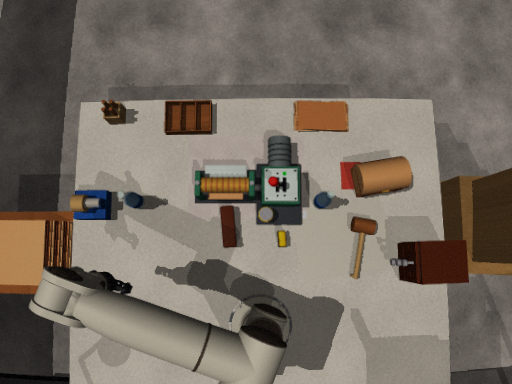

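View pics/side0.png

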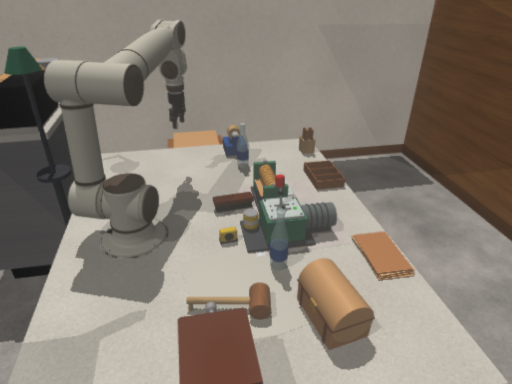

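```bash
python3 - <<'E'
from h import *
p,d,P=cloud('top0'); hsv=cv2.cvtColor(p,cv2.COLOR_RGB2HSV)
H,S,V=[hsv[...,i].astype(int) for i in range(3)]
X,Y,Z=[P[...,i] for i in range(3)]
R=np.zeros(d.shape,bool); R[130:230,190:340]=1
m=R&((H<8)|(H>172))&(S>120)&(Z>.2); print('knob',m.sum(),np.mean(P[m],0),np.percentile(P[m],[1,99],axis=0))
m=R&(abs(Z-.122)<.012)&(X>.4)&(Y<.1)
m=cv2.morphologyEx(m.astype(np.uint8),cv2.MORPH_OPEN,np.ones((3,3)))>0
q=P[m][:,:2].astype(np.float32); print('box',m.sum(),cv2.minAreaRect(q),q.mean(0),np.median(Z[m]))
g=R&(H>40)&(H<80)&(S>120)&(V>90)&(abs(Z-.122)<.02); print('green',g.sum(), [ (np.round(P[g][i],3)) for i in range(0,g.sum(),max(1,g.sum()//12))])
for n,(u,v) in dict(bot=(322,200),tin=(266,214),rollL=(200,187),rollR=(250,187)).items():
    w=P[v-3:v+4,u-3:u+4].reshape(-1,3); print(n,np.round(np.median(w,0),3), w[:,2].max().round(3))
cv2.imwrite('pics/crop.png',cv2.resize(p[125:235,185:340,::-1],None,fx=5,fy=5,interpolation=cv2.INTER_CUBIC))
p,d,P=cloud('side0')
m=np.zeros(d.shape,bool); m[170:195,270:290]=1; hs=cv2.cvtColor(p,cv2.COLOR_RGB2HSV); m&=((hs[...,0]<8)|(hs[...,0]>172))&(hs[...,1]>120)&(P[...,2]>.17); print('sideknob',m.sum(),np.mean(P[m],0),np.percentile(P[m],[1,99],axis=0))
E
```

```text
knob 75 [ 0.55062603 -0.0500562   0.25115241] [[ 0.47962347 -0.07013236  0.20977421]
 [ 0.56929576 -0.01774932  0.58994067]]
box 1063 ((0.593425452709198, -0.09634234011173248), (0.19962334632873535, 0.28191906213760376), 53.82759094238281) [ 0.5694376  -0.08806825] 0.12097742594320837
green 9 [array([ 0.61 , -0.098,  0.126]), array([ 0.61 , -0.102,  0.126]), array([ 0.61 , -0.106,  0.125]), array([ 0.606, -0.098,  0.122]), array([ 0.607, -0.102,  0.12 ]), array([ 0.606, -0.106,  0.124]), array([ 0.603, -0.098,  0.12 ]), array([ 0.602, -0.102,  0.122]), array([ 0.603, -0.106,  0.121])]
bot [ 0.493 -0.243  0.149] 1.573
tin [ 0.449 -0.03   0.071] 0.083
rollL [0.551 0.226 0.144] 0.16
rollR [0.547 0.033 0.146] 0.162
sideknob 89 [ 0.55302392 -0.0628917   0.22334595] [[ 0.54000377 -0.07382103  0.20377095]
 [ 0.56734638 -0.04356354  0.23824017]]
```

View pics/crop.png

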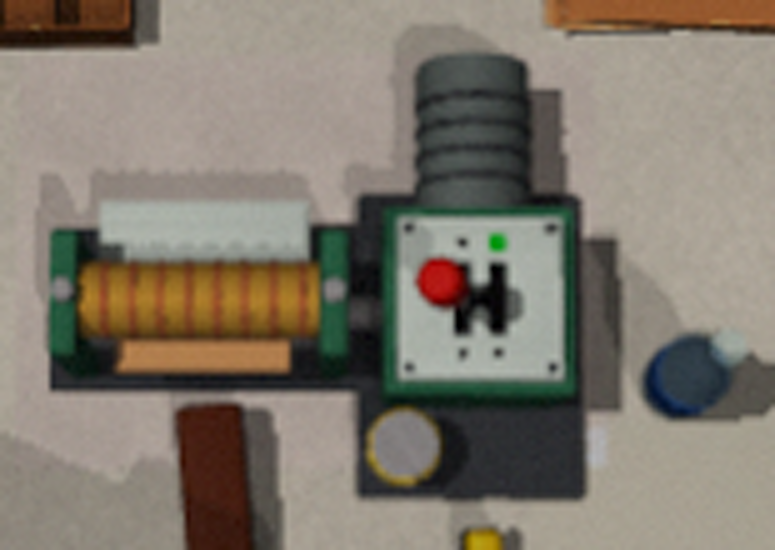

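{"name": "apply_moves", "arguments": {"rows": [[[0, 0, -0.8], [0, 0, 0], 0], [[0, 0, -0.8], [0, 0, 0], 0], [[-0.97, -0.71, -0.8], [0, 0, 1], 0], [[-0.97, -0.71, -0.8], [0, 0, 1], 0], [[-0.97, -0.71, -0.8], [0, 0, 1], 0], [[-0.97, -0.71, -0.8], [0, 0, 1], 0], [[-0.97, -0.71, -0.8], [0, 0, 1], 0]]}}

```text
time: 0.8
ee_pos: [0.2685, 0.408, 0.3839]
tcp_rot: [180.0, -0.0, 128.0]
wrist_force: [0.2, -0.2, -0.6]
opening: -0.0001
grasp_force: 0.0
```

{"name": "apply_moves", "arguments": {"rows": [[[-1, 0, 0], [0, 0, 1], 0], [[-1, 0, 0], [0, 0, 1], 0], [[-1, 0, 0], [0, 0, 1], 0], [[-1, 0, 0], [0, 0, 1], 0]]}}

```text
time: 1.2
ee_pos: [0.3306, 0.3293, 0.3837]
tcp_rot: [-180.0, 0.0, 97.9]
wrist_force: [0.6, -0.3, 0.4]
opening: 0.0
grasp_force: 0.0
```

{"name": "apply_moves", "arguments": {"rows": [[[-1, 0.6, 0], [0, 0, 0.273], 0], [[-1, 0.6, 0], [0, 0, 0.273], 0], [[-1, 0.6, 0], [0, 0, 0.273], 0]]}}

```text
time: 1.5
ee_pos: [0.4051, 0.2377, 0.3834]
tcp_rot: [-180.0, 0.1, 90.1]
wrist_force: [-0.4, 0.6, -0.5]
opening: -0.0001
grasp_force: 0.0
```

{"name": "apply_moves", "arguments": {"rows": [[[-1, 0.5, 0], [0, 0, 0], 0], [[-1, 0.5, 0], [0, 0, 0], 0], [[-1, 0.5, 0], [0, 0, 0], 0]]}}

```text
time: 1.8
ee_pos: [0.4549, 0.1368, 0.3833]
tcp_rot: [-180.0, 0.1, 90.0]
wrist_force: [-0.9, 0.8, -0.2]
opening: 0.0001
grasp_force: 0.0
```

{"name": "apply_moves", "arguments": {"rows": [[[-1, 0.3, 0], [0, 0, 0], 0], [[-1, 0.3, 0], [0, 0, 0], 0], [[-1, 0.3, 0], [0, 0, 0], 0], [[-1, 0.3, 0], [0, 0, 0], 0]]}}

```text
time: 2.2
ee_pos: [0.4838, 0.0391, 0.3835]
tcp_rot: [-179.9, -0.0, 90.0]
wrist_force: [-0.1, -0.4, 0.3]
opening: 0.0001
grasp_force: 0.0
```

```bash
python3 - <<'E'
from h import *
snap('wrist','w1'); p,d,P=cloud('w1'); z=np.load('pics/w1.npz')['T']; print(z.round(3))
hs=cv2.cvtColor(p,cv2.COLOR_RGB2HSV)
m=((hs[...,0]<8)|(hs[...,0]>172))&(hs[...,1]>120)&(P[...,2]>.17)&(P[...,2]<.27)
if m.sum(): print(m.sum(),np.mean(P[m],0),np.percentile(P[m],[1,99],axis=0),np.argwhere(m).mean(0))
E
```

```text
[[ 1.     0.001 -0.     0.483]
 [ 0.001 -0.96  -0.279  0.11 ]
 [-0.     0.279 -0.96   0.454]
 [ 0.     0.     0.     1.   ]]
294 [ 0.55598035 -0.03544436  0.21004368] [[ 0.54322433 -0.05517427  0.17218264]
 [ 0.56692404 -0.03011986  0.23025013]] [272.76190476 344.66326531]
```

View pics/w1.png

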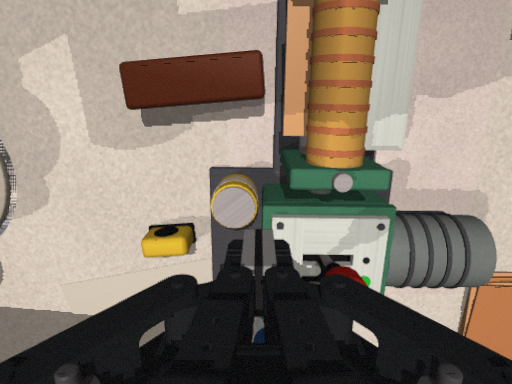

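{"name": "apply_moves", "arguments": {"rows": [[[0.7, 0.1, 0], [0, 0, 0], 0], [[0.7, 0.1, 0], [0, 0, 0], 0], [[0.7, 0.1, 0], [0, 0, 0], 0], [[0.7, 0.1, 0], [0, 0, 0], 0]]}}

```text
time: 2.65
ee_pos: [0.493, 0.1113, 0.3838]
tcp_rot: [-180.0, 0.0, 90.2]
wrist_force: [-0.3, 0.1, -0.9]
opening: -0.0002
grasp_force: 0.0
```

```bash
python3 - <<'E'
from h import *
snap('wrist','w2'); p,d,P=cloud('w2'); X,Y,Z=[P[...,i] for i in range(3)]
hs=cv2.cvtColor(p,cv2.COLOR_RGB2HSV); H,S,V=[hs[...,i].astype(int) for i in range(3)]
m=((H<8)|(H>172))&(S>120)&(Z>.17)&(Z<.27)
t=m&(Z>.225)
print('knob',m.sum(),np.percentile(P[m],[1,50,99],axis=0).round(4)); print('top',t.sum(),P[t].mean(0),np.percentile(P[t],[1,99],axis=0).round(4))
g=(H>45)&(H<75)&(S>180)&(V>100)&(abs(Z-.122)<.01)&(X>.57)&(X<.64); print('dot',g.sum(),P[g].mean(0),np.ptp(P[g],0))
b=(S<60)&(V>110)&(abs(Z-.122)<.008)&(X>.45)&(X<.68)&(Y<.03)
b=cv2.morphologyEx(b.astype(np.uint8),cv2.MORPH_OPEN,np.ones((3,3)))>0
print('plate',b.sum(),cv2.minAreaRect(P[b][:,:2].astype(np.float32)),np.percentile(P[b],[1,99],axis=0).round(3))
e=b&(Y>-.04); 
E
```

```text
Traceback (most recent call last):
IndexError: index -1 is out of bounds for axis 0 with size 0
```

View pics/w2.png

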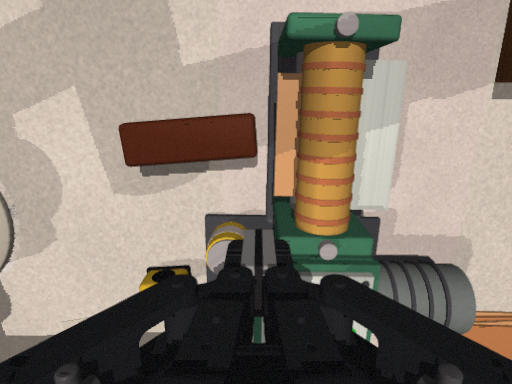

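{"name": "apply_moves", "arguments": {"rows": [[[-0.9, -0.1, -0.2], [0, 0, 0], 0], [[-0.9, -0.1, -0.2], [0, 0, 0], 0], [[-0.9, -0.1, -0.2], [0, 0, 0], 0]]}}

```text
time: 3.0
ee_pos: [0.4826, 0.0161, 0.4057]
tcp_rot: [179.9, 0.1, 89.8]
wrist_force: [0.4, 0.2, 0.3]
opening: 0.0001
grasp_force: 0.0
```

{"name": "apply_moves", "arguments": {"rows": [[[-0.9, -0.1, -0.2], [0, 0, 0], 0], [[-0.9, -0.1, -0.2], [0, 0, 0], 0], [[-0.9, -0.1, -0.2], [0, 0, 0], 0], [[-0.9, -0.1, -0.2], [0, 0, 0], 0]]}}

```text
time: 3.4
ee_pos: [0.4732, -0.0711, 0.4241]
tcp_rot: [180.0, -0.0, 89.9]
wrist_force: [0.6, 0.6, -0.1]
opening: -0.0002
grasp_force: 0.0
```

```bash
cat > look.py <<'E'
from h import *
import sys
n=sys.argv[1]
snap('wrist',n); p,d,P=cloud(n); X,Y,Z=[P[...,i] for i in range(3)]
hs=cv2.cvtColor(p,cv2.COLOR_RGB2HSV); H,S,V=[hs[...,i].astype(int) for i in range(3)]
m=((H<8)|(H>172))&(S>120)&(Z>.17)&(Z<.27)
t=m&(Z>.225)
def st(k,m): print(k,m.sum(),*( [P[m].mean(0).round(4),np.percentile(P[m],[2,98],axis=0).round(4).tolist()] if m.sum() else []))
st('knob',m); st('top',t)
g=(H>45)&(H<75)&(S>180)&(V>100)&(abs(Z-.122)<.01)&(X>.57)&(X<.64); st('dot',g)
b=(S<60)&(V>110)&(abs(Z-.122)<.008)&(X>.45)&(X<.68)&(Y<.03)
b=cv2.morphologyEx(b.astype(np.uint8),cv2.MORPH_OPEN,np.ones((3,3)))>0
st('plate',b); b.any() and print(cv2.minAreaRect(P[b][:,:2].astype(np.float32)))
E
python3 look.py w3
```

```text
knob 1616 [ 0.5523 -0.0466  0.2333] [[0.5393, -0.0626, 0.2066], [0.569, -0.0317, 0.2399]]
top 1432 [ 0.5537 -0.0461  0.2357] [[0.5396, -0.0618, 0.2272], [0.5692, -0.0316, 0.24]]
dot 106 [ 0.6051 -0.0994  0.1228] [[0.5987, -0.1057, 0.1212], [0.6114, -0.093, 0.1242]]
plate 8639 [ 0.5562 -0.084   0.1219] [[0.4984, -0.1482, 0.1202], [0.6244, -0.0214, 0.1235]]
((0.5621307492256165, -0.08576563000679016), (0.13061819970607758, 0.13060300052165985), 89.28710174560547)
```

View pics/w3.png

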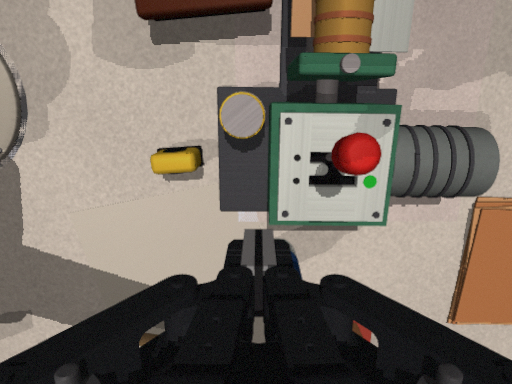

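{"name": "apply_moves", "arguments": {"rows": [[[0.2, 0.25, 0], [0, 0, 0], 0], [[0.2, 0.25, 0.5], [0, 0, 0], 0], [[0.2, 0.25, 1], [0, 0, 0], 0], [[0.2, 0.25, 1], [0, 0, 0], 0]]}}

```text
time: 3.85
ee_pos: [0.4957, -0.0487, 0.3145]
tcp_rot: [-179.1, -0.1, 90.1]
wrist_force: [0.7, -0.3, -0.4]
opening: -0.0001
grasp_force: 0.0
```

{"name": "apply_moves", "arguments": {"rows": [[[0, 0, 0.42], [0, 0, 0], 0], [[0, 0, 0.42], [0, 0, 0], 0], [[0, 0.08, 0.42], [0, 0, 0], 0], [[0, 0.08, 0.42], [0, 0, 0], 0], [[0, 0.08, 0.42], [0, 0, 0], 0]]}}

```text
time: 4.35
ee_pos: [0.5076, -0.0504, 0.2846]
tcp_rot: [179.8, 0.0, 90.0]
wrist_force: [0.5, -0.8, 1.0]
opening: 0.0002
grasp_force: 0.0
```

```bash
python3 look.py w4; python3 -c "
from h import *
snap('side','s4')
p=cv2.imread('pics/s4.png')[110:260,210:360]
cv2.imwrite('pics/s4c.png',cv2.resize(np.hstack([p]),None,fx=4,fy=4,interpolation=cv2.INTER_CUBIC))"
```

```text
knob 5779 [ 0.5523 -0.0429  0.2313] [[0.5387, -0.0568, 0.2027], [0.5687, -0.0317, 0.2396]]
top 4768 [ 0.5537 -0.0434  0.2351] [[0.5391, -0.0568, 0.2264], [0.569, -0.0317, 0.2397]]
dot 0
plate 12567 [ 0.5583 -0.0522  0.1215] [[0.499, -0.1198, 0.1192], [0.6242, -0.0215, 0.1229]]
((0.5614160299301147, -0.08314348012208939), (0.12416340410709381, 0.13026805222034454), 89.10610961914062)
```

View pics/s4c.png

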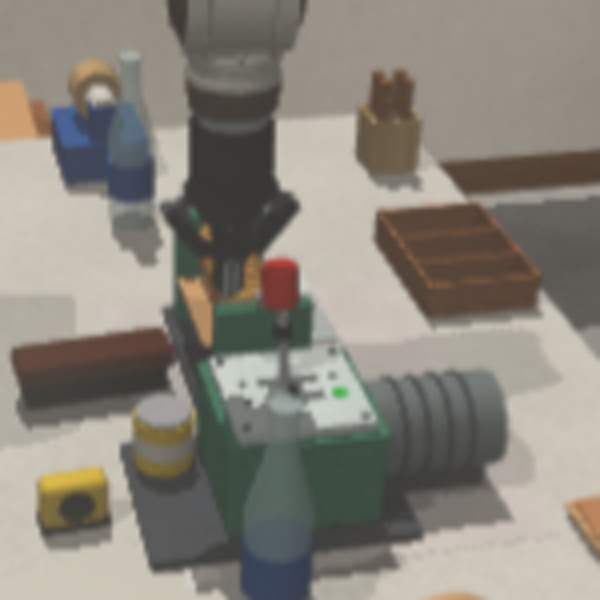

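{"name": "apply_moves", "arguments": {"rows": [[[0, -0.1, -0.4], [0, 0, 0], 0], [[0, -0.1, -0.4], [0, 0, 1], 0], [[0, -0.1, -0.4], [0, 0, 1], 0], [[0, -0.1, -0.4], [0, 0, 1], 0], [[0, -0.1, -0.4], [0, 0, 1], 0], [[0, -0.1, -0.4], [0, 0, 1], 0]]}}

```text
time: 5.05
ee_pos: [0.4965, -0.0505, 0.3226]
tcp_rot: [180.0, -0.0, 59.9]
wrist_force: [0.0, 0.2, 0.2]
opening: -0.0
grasp_force: 0.0
```

{"name": "apply_moves", "arguments": {"rows": [[[0, 0, 0], [0, 0, 1], 0], [[0, 0, 0], [0, 0, 1], 0], [[0, 0, 0], [0, 0, 1], 0], [[0, 0, 0], [0, 0, 1], 0]]}}

```text
time: 5.45
ee_pos: [0.4965, -0.0505, 0.3224]
tcp_rot: [180.0, -0.0, 29.8]
wrist_force: [-0.8, -0.8, -1.0]
opening: -0.0002
grasp_force: 0.0
```

{"name": "apply_moves", "arguments": {"rows": [[[0, 0, 0], [0, 0, 1], 0], [[0, 0, 0], [0, 0, 1], 0], [[0, 0, 0], [0, 0, 1], 0], [[0, 0, 0], [0, 0, 1], 0], [[0, 0, 0], [0, 0, 1], 0]]}}

```text
time: 5.95
ee_pos: [0.4965, -0.0505, 0.3223]
tcp_rot: [180.0, -0.0, 0.1]
wrist_force: [-0.0, -0.3, 0.1]
opening: -0.0002
grasp_force: 0.0
```

{"name": "apply_moves", "arguments": {"rows": [[[0, 0, 0.37], [0, 0, 0], 0], [[0, 0, 0.37], [0, 0, 0], 0], [[0.2, 0, 0.37], [0, 0, 0], 0], [[0.23, 0, 0.37], [0, 0, 0], 0], [[0.25, 0, 0.37], [0, 0, 0], 0], [[0.27, 0, 0.37], [0, 0, 0], 0], [[0.28, 0, 0.37], [0, 0, 0], 0], [[0.29, 0, 0.37], [0, 0, 0], 0], [[0.3, 0, 0.37], [0, 0, 0], 0], [[0.3, 0, 0.37], [0, 0, 0], 0]]}}

```text
time: 6.95
ee_pos: [0.5264, -0.0504, 0.2849]
tcp_rot: [-180.0, -0.0, -0.0]
wrist_force: [0.4, -0.5, -0.1]
opening: 0.0
grasp_force: 0.0
```

```bash
python3 look.py w5
```

```text
knob 6457 [ 0.5605 -0.0501  0.2339] [[0.5436, -0.0667, 0.209], [0.5739, -0.0338, 0.2401]]
top 5727 [ 0.5593 -0.049   0.2362] [[0.5434, -0.0643, 0.2274], [0.5729, -0.0336, 0.2401]]
dot 391 [ 0.6054 -0.1007  0.1228] [[0.5988, -0.1073, 0.1213], [0.6118, -0.094, 0.1244]]
plate 23170 [ 0.5733 -0.0981  0.1221] [[0.4981, -0.2303, 0.1206], [0.6251, -0.0244, 0.1238]]
((0.5568118095397949, -0.13555675745010376), (0.23832766711711884, 0.1395026296377182), 84.82268524169922)
```

{"name": "apply_moves", "arguments": {"rows": [[[0.01, 0, 0], [0, 0, 0], 0], [[0.02, 0, 0], [0, 0, 0], 0], [[0.03, 0, 0], [0, 0, 0], 0], [[0.04, 0, 0], [0, 0, 0], 0]]}}

```text
time: 7.4
ee_pos: [0.5303, -0.0504, 0.285]
tcp_rot: [-180.0, 0.0, -0.0]
wrist_force: [-3.1, 0.2, 1.3]
opening: -0.0002
grasp_force: 1.4
```

```bash
python3 look.py w6|head -3
```

```text
knob 6437 [ 0.5612 -0.0502  0.2336] [[0.5441, -0.0666, 0.2085], [0.5743, -0.0338, 0.2401]]
top 5641 [ 0.5599 -0.049   0.2362] [[0.5439, -0.0642, 0.2273], [0.5735, -0.0335, 0.2401]]
dot 386 [ 0.6056 -0.1007  0.1229] [[0.5987, -0.1074, 0.1216], [0.6121, -0.094, 0.1244]]
```

View pics/w6.png

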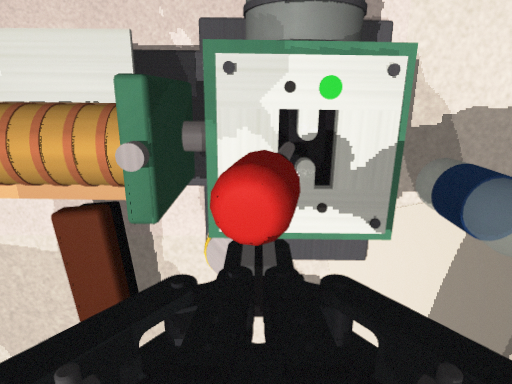

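{"name": "apply_moves", "arguments": {"rows": [[[0.01, 0, 0], [0, 0, 0], 0], [[0.02, 0, 0], [0, 0, 0], 0], [[0.03, 0, 0], [0, 0, 0], 0], [[0.03, 0, 0], [0, 0, 0], 0]]}}

```text
time: 7.85
ee_pos: [0.5336, -0.0504, 0.2849]
tcp_rot: [180.0, 0.0, -0.0]
wrist_force: [-2.4, 0.3, 1.8]
opening: 0.0002
grasp_force: 1.3
```

```bash
python3 look.py w7|head -3
```

```text
knob 6405 [ 0.5644 -0.0502  0.2339] [[0.5474, -0.0667, 0.2085], [0.5774, -0.0338, 0.2402]]
top 5664 [ 0.5632 -0.0491  0.2363] [[0.5473, -0.0642, 0.2271], [0.5767, -0.0336, 0.2402]]
dot 377 [ 0.6055 -0.1007  0.1229] [[0.5992, -0.1072, 0.1215], [0.6121, -0.0941, 0.1244]]
```

{"name": "apply_moves", "arguments": {"rows": [[[-0.2, 0, 0], [0, 0, 0], 0], [[-0.2, 0, -0.6], [0, 0, 0], 0], [[-0.2, 0, -0.6], [0, 0, 0], 0], [[-0.2, -0.7, -0.6], [0, 0, -1], 0], [[-0.2, -0.7, -0.6], [0, 0, -1], 0], [[-0.2, -0.7, -0.6], [0, 0, -1], 0], [[-0.2, -0.7, -0.6], [0, 0, -1], 0], [[-0.2, -0.7, -0.6], [0, 0, -1], 0]]}}

```text
time: 8.7
ee_pos: [0.514, 0.0198, 0.3452]
tcp_rot: [180.0, -0.1, 30.1]
wrist_force: [0.1, -0.3, -0.2]
opening: 0.0001
grasp_force: 0.0
```

{"name": "apply_moves", "arguments": {"rows": [[[0, 0, 0], [0, 0, -1], 0], [[0, 0, 0], [0, 0, -1], 0], [[0, 0, 0], [0, 0, -1], 0], [[0, 0, 0], [0, 0, -1], 0], [[0, 0, 0], [0, 0, -1], 0]]}}

```text
time: 9.2
ee_pos: [0.5138, 0.0194, 0.3451]
tcp_rot: [180.0, -0.0, 59.9]
wrist_force: [-0.4, -0.6, -0.1]
opening: -0.0001
grasp_force: 0.0
```

{"name": "apply_moves", "arguments": {"rows": [[[0, 0, 0], [0, 0, -1], 0], [[0, 0, 0], [0, 0, -1], 0], [[0, 0, 0], [0, 0, -1], 0], [[0, 0, 0], [0, 0, -1], 0], [[0, 0, 0], [0, 0, -1], 0]]}}

```text
time: 9.7
ee_pos: [0.5137, 0.0195, 0.345]
tcp_rot: [180.0, 0.0, 89.8]
wrist_force: [-0.0, -0.3, 1.1]
opening: -0.0001
grasp_force: 0.0
```

{"name": "apply_moves", "arguments": {"rows": [[[0, 0.485, 0], [0, 0, 0], 0], [[0, 0.485, 0.3], [0, 0, 0], 0], [[0, 0.485, 0.62], [0, 0, 0], 0], [[0, 0.485, 0.62], [0, 0, 0], 0], [[-0.2, 0.485, 0.62], [0, 0, 0], 0], [[-0.35, 0.485, 0.62], [0, 0, 0], 0], [[-0.37, 0.485, 0.62], [0, 0, 0], 0], [[-0.39, 0.485, 0.62], [0, 0, 0], 0], [[-0.41, 0.485, 0.62], [0, 0, 0], 0], [[-0.43, 0.485, 0.62], [0, 0, 0], 0], [[-0.45, 0.485, 0.62], [0, 0, 0], 0], [[-0.45, 0.485, 0.62], [0, 0, 0], 0]]}}

```text
time: 10.9
ee_pos: [0.562, -0.0253, 0.283]
tcp_rot: [180.0, -0.0, 90.0]
wrist_force: [-0.4, 2.6, 2.1]
opening: -0.0002
grasp_force: 1.7
```

```bash
python3 look.py w8|head -3
```

```text
knob 338 [ 0.561  -0.0479  0.2421] [[0.5588, -0.0562, 0.2372], [0.5635, -0.0318, 0.2596]]
top 338 [ 0.561  -0.0479  0.2421] [[0.5588, -0.0562, 0.2372], [0.5635, -0.0318, 0.2596]]
dot 113 [ 0.6053 -0.0975  0.123 ] [[0.599, -0.1012, 0.1217], [0.6109, -0.0939, 0.1244]]
```

{"name": "apply_moves", "arguments": {"rows": [[[-0.03, 0, 0], [0, 0, 0], 0], [[-0.06, 0, 0], [0, 0, 0], 0], [[-0.09, 0, 0], [0, 0, 0], 0], [[-0.12, 0, 0], [0, 0, 0], 0], [[-0.15, 0, 0], [0, 0, 0], 0], [[-0.18, 0, 0], [0, 0, 0], 0], [[-0.21, 0, 0], [0, 0, 0], 0], [[-0.24, 0, 0], [0, 0, 0], 0], [[-0.27, 0, 0], [0, 0, 0], 0], [[-0.3, 0, 0], [0, 0, 0], 0]]}}

```text
time: 11.95
ee_pos: [0.562, -0.0557, 0.2829]
tcp_rot: [-180.0, 0.0, 90.0]
wrist_force: [-0.6, 3.1, 3.0]
opening: 0.0002
grasp_force: 1.4
```

{"name": "apply_moves", "arguments": {"rows": [[[-0.03, 0, 0], [0, 0, 0], 0], [[-0.06, 0, 0], [0, 0, 0], 0], [[-0.09, 0, 0], [0, 0, 0], 0], [[-0.12, 0, 0], [0, 0, 0], 0], [[-0.15, 0, 0], [0, 0, 0], 0], [[-0.18, 0, 0], [0, 0, 0], 0], [[-0.21, 0, 0], [0, 0, 0], 0], [[-0.24, 0, 0], [0, 0, 0], 0], [[-0.27, 0, 0], [0, 0, 0], 0], [[-0.29, 0, 0], [0, 0, 0], 0], [[-0.3, 0, 0], [0, 0, 0], 0]]}}

```text
time: 13.05
ee_pos: [0.5619, -0.0857, 0.2827]
tcp_rot: [-180.0, 0.0, 90.0]
wrist_force: [-1.2, 2.7, 1.3]
opening: 0.0003
grasp_force: 1.3
```

```bash
cat > top.py <<'E'
from h import *
import sys
for c in('top','side'):
    n=c+sys.argv[1]; snap(c,n); p,d,P=cloud(n); hs=cv2.cvtColor(p,cv2.COLOR_RGB2HSV)
    m=((hs[...,0]<8)|(hs[...,0]>172))&(hs[...,1]>120)&(P[...,2]>.17)&(P[...,2]<.27)&(abs(P[...,0]-.56)<.1)&(abs(P[...,1]+.085)<.1)
    print(n,m.sum(), *( [P[m].mean(0).round(4),np.percentile(P[m],[2,98],axis=0).round(4).tolist()] if m.sum() else []))
E
python3 top.py 9
```

```text
top9 0
side9 95 [ 0.5558 -0.127   0.225 ] [[0.5435, -0.1366, 0.2032], [0.5703, -0.112, 0.239]]
```

{"name": "apply_moves", "arguments": {"rows": [[[-0.02, 0, 0], [0, 0, 0], 0], [[-0.035, 0, 0], [0, 0, 0], 0], [[-0.05, 0, 0], [0, 0, 0], 0], [[-0.05, 0, 0], [0, 0, 0], 0]]}}

```text
time: 13.55
ee_pos: [0.5619, -0.0906, 0.2826]
tcp_rot: [-180.0, -0.0, 90.0]
wrist_force: [-0.9, 2.1, -0.6]
opening: -0.0003
grasp_force: 1.1
```

```bash
python3 top.py 10
```

```text
top10 0
side10 90 [ 0.5553 -0.132   0.2243] [[0.5429, -0.1414, 0.2041], [0.5688, -0.1161, 0.238]]
```

{"name": "apply_moves", "arguments": {"rows": [[[0.25, 0, 0], [0, 0, 0], 0], [[0.25, 0, -0.7], [0, 0, 0], 0], [[0.25, 0, -0.7], [0, 0, 0], 0], [[0, -0.7, -0.7], [0, 0, 1], 0], [[-0.28, -0.7, -0.7], [0, 0, 1], 0], [[-0.28, -0.7, -0.7], [0, 0, 1], 0], [[-0.28, -0.7, -0.7], [0, 0, 1], 0], [[-0.28, -0.7, -0.7], [0, 0, 1], 0]]}}

```text
time: 14.45
ee_pos: [0.4918, -0.119, 0.3533]
tcp_rot: [179.9, 0.0, 59.9]
wrist_force: [1.0, 0.6, -0.6]
opening: -0.0001
grasp_force: 0.0
```

{"name": "apply_moves", "arguments": {"rows": [[[0, 0, 0], [0, 0, 1], 0], [[0, 0, 0], [0, 0, 1], 0], [[0, 0, 0], [0, 0, 1], 0], [[0, 0, 0], [0, 0, 1], 0], [[0, 0, 0], [0, 0, 1], 0]]}}

```text
time: 14.95
ee_pos: [0.4921, -0.1184, 0.3529]
tcp_rot: [180.0, 0.0, 30.1]
wrist_force: [-0.6, -0.4, 0.8]
opening: -0.0003
grasp_force: 0.0
```

{"name": "apply_moves", "arguments": {"rows": [[[0, 0, 0], [0, 0, 1], 0], [[0, 0, 0], [0, 0, 1], 0], [[0, 0, 0], [0, 0, 1], 0], [[0, 0, 0], [0, 0, 1], 0], [[0, 0, 0], [0, 0, 1], 0]]}}

```text
time: 15.45
ee_pos: [0.4921, -0.1184, 0.3529]
tcp_rot: [180.0, -0.0, 0.2]
wrist_force: [0.9, -0.0, 0.2]
opening: 0.0001
grasp_force: 0.0
```

```bash
python3 look.py w11
```

```text
knob 3128 [ 0.5595 -0.1202  0.2359] [[0.5442, -0.1367, 0.2137], [0.5744, -0.1024, 0.2407]]
top 2966 [ 0.5594 -0.1211  0.2371] [[0.5442, -0.1367, 0.2304], [0.5744, -0.1057, 0.2407]]
dot 254 [ 0.6053 -0.1004  0.1229] [[0.5988, -0.1073, 0.1212], [0.6118, -0.0937, 0.1243]]
plate 16273 [ 0.5662 -0.0795  0.1221] [[0.4984, -0.1491, 0.1206], [0.625, -0.0229, 0.1236]]
((0.557976484298706, -0.13175061345100403), (0.22902171313762665, 0.13768944144248962), 85.82032775878906)
```

View pics/w11.png

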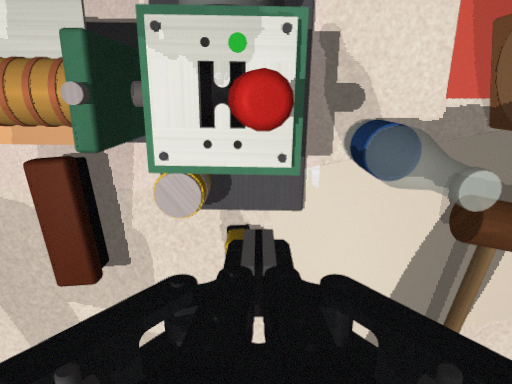

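{"name": "apply_moves", "arguments": {"rows": [[[0, 0, 0.35], [0, 0, 0], 0], [[0, 0, 0.71], [0, 0, 0], 0], [[0.2, 0, 0.71], [0, 0, 0], 0], [[0.32, 0, 0.71], [0, 0, 0], 0], [[0.35, 0, 0.71], [0, 0, 0], 0], [[0.38, 0, 0.71], [0, 0, 0], 0], [[0.41, 0, 0.71], [0, 0, 0], 0], [[0.44, 0, 0.71], [0, 0, 0], 0], [[0.47, 0, 0.71], [0, 0, 0], 0], [[0.5, 0, 0.71], [0, 0, 0], 0], [[0.53, 0, 0.71], [0, 0, 0], 0]]}}

```text
time: 16.6
ee_pos: [0.5451, -0.1185, 0.2821]
tcp_rot: [180.0, -0.0, -0.0]
wrist_force: [-2.3, -1.0, 2.1]
opening: -0.0002
grasp_force: 1.5
```

```bash
python3 look.py w12|head -3
```

```text
knob 6523 [ 0.5764 -0.1204  0.2342] [[0.5597, -0.1366, 0.2084], [0.5894, -0.1038, 0.2401]]
top 5908 [ 0.5756 -0.1214  0.2363] [[0.5596, -0.1368, 0.2279], [0.5892, -0.1063, 0.2401]]
dot 376 [ 0.6058 -0.1007  0.1227] [[0.599, -0.1074, 0.1213], [0.6125, -0.0941, 0.124]]
```

Moving forward nicely into third; continue.

{"name": "apply_moves", "arguments": {"rows": [[[0.03, 0, 0], [0, 0, 0], 0], [[0.06, 0, 0], [0, 0, 0], 0], [[0.09, 0, 0], [0, 0, 0], 0], [[0.12, 0, 0], [0, 0, 0], 0], [[0.15, 0, 0], [0, 0, 0], 0], [[0.18, 0, 0], [0, 0, 0], 0], [[0.21, 0, 0], [0, 0, 0], 0], [[0.24, 0, 0], [0, 0, 0], 0], [[0.27, 0, 0], [0, 0, 0], 0], [[0.3, 0, 0], [0, 0, 0], 0], [[0.33, 0, 0], [0, 0, 0], 0]]}}

```text
time: 17.75
ee_pos: [0.5782, -0.1184, 0.2817]
tcp_rot: [-180.0, 0.0, -0.0]
wrist_force: [-2.7, 0.4, -2.0]
opening: -0.0001
grasp_force: 1.1
```

```bash
python3 look.py w13|head -3
```

```text
knob 5710 [ 0.6103 -0.1205  0.2303] [[0.5949, -0.1363, 0.2147], [0.624, -0.1036, 0.2356]]
top 5180 [ 0.6097 -0.1209  0.2315] [[0.5948, -0.136, 0.2258], [0.623, -0.1061, 0.2356]]
dot 275 [ 0.6068 -0.1002  0.1229] [[0.6004, -0.1068, 0.1218], [0.6126, -0.094, 0.1241]]
```

{"name": "apply_moves", "arguments": {"rows": [[[0.02, 0, 0], [0, 0, 0], 0], [[0.04, 0, 0], [0, 0, 0], 0], [[0.05, 0, 0], [0, 0, 0], 0], [[0.06, 0, 0], [0, 0, 0], 0], [[0.07, 0, 0], [0, 0, 0], 0], [[0.08, 0, 0], [0, 0, 0], 0]]}}

```text
time: 18.4
ee_pos: [0.586, -0.1184, 0.2819]
tcp_rot: [-180.0, -0.0, -0.0]
wrist_force: [-2.5, -0.3, -1.7]
opening: -0.0002
grasp_force: 1.1
```

{"name": "apply_moves", "arguments": {"rows": [[[0.01, 0, 0], [0, 0, 0], 0], [[0.02, 0, 0], [0, 0, 0], 0]]}}

```text
time: 18.6
ee_pos: [0.588, -0.1185, 0.2819]
tcp_rot: [-180.0, -0.0, -0.0]
wrist_force: [-2.8, 0.5, -0.7]
opening: 0.0002
grasp_force: 1.1
```

{"name": "apply_moves", "arguments": {"rows": [[[0.01, 0, 0], [0, 0, 0], 0], [[0.01, 0, 0], [0, 0, 0], 0]]}}

```text
time: 18.8
ee_pos: [0.5891, -0.1184, 0.2819]
tcp_rot: [180.0, -0.0, -0.0]
wrist_force: [-1.3, 0.6, -0.4]
opening: 0.0002
grasp_force: 1.0
```

```bash
python3 look.py w14|head -3
```

```text
knob 5430 [ 0.6207 -0.1201  0.2274] [[0.6052, -0.1358, 0.2151], [0.6345, -0.1034, 0.2329]]
top 4309 [ 0.619  -0.1202  0.2291] [[0.6052, -0.1346, 0.2253], [0.6316, -0.1063, 0.233]]
dot 51 [ 0.6093 -0.0968  0.123 ] [[0.6046, -0.1009, 0.1217], [0.6123, -0.0936, 0.1247]]
```

{"name": "apply_moves", "arguments": {"rows": [[[0.01, 0, 0], [0, 0, 0], 0], [[0.015, 0, 0], [0, 0, 0], 0]]}}

```text
time: 19.05
ee_pos: [0.5905, -0.1184, 0.2818]
tcp_rot: [-180.0, 0.0, -0.0]
wrist_force: [-3.4, 0.7, -0.8]
opening: 0.0
grasp_force: 1.3
```

{"name": "apply_moves", "arguments": {"rows": [[[0.01, 0, 0], [0, 0, 0], 0], [[0.01, 0, 0], [0, 0, 0], 0]]}}

```text
time: 19.25
ee_pos: [0.5914, -0.1184, 0.2818]
tcp_rot: [-180.0, 0.0, -0.0]
wrist_force: [-4.3, 0.5, -0.4]
opening: -0.0001
grasp_force: 1.6
```

{"name": "apply_moves", "arguments": {"rows": [[[0.01, 0, 0], [0, 0, 0], 0], [[0.01, 0, 0], [0, 0, 0], 0]]}}

```text
time: 19.45
ee_pos: [0.5924, -0.1184, 0.2818]
tcp_rot: [-180.0, 0.0, -0.0]
wrist_force: [-4.6, 0.5, -0.5]
opening: 0.0001
grasp_force: 1.9
```

```bash
python3 look.py w15|head -2
```

```text
knob 5369 [ 0.6225 -0.12    0.2268] [[0.607, -0.1357, 0.2146], [0.6363, -0.1033, 0.2323]]
top 4006 [ 0.6203 -0.1199  0.2288] [[0.607, -0.1342, 0.2252], [0.6328, -0.1064, 0.2324]]
```

{"name": "apply_moves", "arguments": {"rows": [[[0.01, 0, 0], [0, 0, 0], 0], [[0.01, 0, 0], [0, 0, 0], 0], [[0.01, 0, 0], [0, 0, 0], 0]]}}

```text
time: 19.8
ee_pos: [0.5933, -0.1184, 0.2818]
tcp_rot: [-180.0, 0.0, -0.0]
wrist_force: [-5.6, 0.7, -2.1]
opening: 0.0001
grasp_force: 2.2
```

```bash
python3 look.py w16|head -1
```

```text
knob 5330 [ 0.623  -0.12    0.2266] [[0.6075, -0.1357, 0.2145], [0.6368, -0.1033, 0.2322]]
```

{"name": "apply_moves", "arguments": {"rows": [[[0.01, 0, 0], [0, 0, 0], 0], [[0.01, 0, 0], [0, 0, 0], 0], [[0.01, 0, 0], [0, 0, 0], 0]]}}

```text
time: 20.15
ee_pos: [0.5942, -0.1184, 0.2818]
tcp_rot: [-180.0, 0.0, -0.0]
wrist_force: [-5.9, 0.5, -1.7]
opening: 0.0001
grasp_force: 2.5
```

```bash
python3 look.py w17|head -1
```

```text
knob 5316 [ 0.6234 -0.12    0.2264] [[0.6079, -0.1357, 0.214], [0.6372, -0.1032, 0.232]]
```

{"name": "apply_moves", "arguments": {"rows": [[[0.01, 0, 0], [0, 0, 0], 0], [[0.02, 0, 0], [0, 0, 0], 0], [[0.03, 0, 0], [0, 0, 0], 0], [[0.03, 0, 0], [0, 0, 0], 0]]}}

```text
time: 20.6
ee_pos: [0.5969, -0.1184, 0.2815]
tcp_rot: [-180.0, 0.1, -0.0]
wrist_force: [-8.1, 0.9, -2.2]
opening: -0.0001
grasp_force: 3.5
```

```bash
python3 look.py w18|head -1
```

```text
knob 5281 [ 0.6248 -0.1199  0.2261] [[0.6094, -0.1356, 0.2145], [0.6384, -0.1032, 0.2316]]
```

{"name": "apply_moves", "arguments": {"rows": [[[-0.3, 0, 0], [0, 0, 0], 0], [[-0.6, 0, 0], [0, 0, 0], 0], [[-1, 0, -0.3], [0, 0, 0], 0], [[-1, 0, -0.71], [0, 0, 0], 0], [[-1, 0, -0.71], [0, 0, 0], 0], [[-1, 0, -0.71], [0, 0, 0], 0]]}}

```text
time: 21.25
ee_pos: [0.4982, -0.1186, 0.3545]
tcp_rot: [179.9, -0.3, -0.0]
wrist_force: [-0.7, -0.0, -0.7]
opening: -0.0003
grasp_force: 0.0
```

```bash
python3 look.py w19; python3 top.py 19; python3 - <<'E'
from h import *
p,d,P=cloud('w19'); hs=cv2.cvtColor(p,cv2.COLOR_RGB2HSV); Z=P[...,2]
m=((hs[...,0]<8)|(hs[...,0]>172))&(hs[...,1]>120)&(Z>.17)&(Z<.27)
Q=P[m]; pv=np.array([.562,-.0858,.047]); 
# plane fit of the top face
s=Q[Q[:,2]>.226]
for _ in range(5):
    c=s.mean(0); n=np.linalg.svd(s-c)[2][2]; n*=np.sign(n[2]); s=Q[abs((Q-c)@n)<.0015]
print('normal',n,'f',np.arcsin(n[0]),'centre f',np.arcsin((c-pv)[0]/np.linalg.norm(c-pv)),np.linalg.norm(c-pv),c)
a=cv2.imread('pics/w19.png')[:240,130:400]; b=cv2.imread('pics/top19.png')[140:230,220:321]
cv2.imwrite('pics/f.png',np.hstack([cv2.resize(a,(450,400)),cv2.resize(b,(340,400))]))
E
```

```text
knob 2804 [ 0.6074 -0.118   0.22  ] [[0.5957, -0.1355, 0.1991], [0.6177, -0.1012, 0.231]]
top 1236 [ 0.6115 -0.1202  0.2284] [[0.6045, -0.1332, 0.2252], [0.6176, -0.1071, 0.2313]]
dot 58 [ 0.6046 -0.0958  0.1212] [[0.5986, -0.0975, 0.1196], [0.6099, -0.0939, 0.1231]]
plate 16887 [ 0.5602 -0.0836  0.1207] [[0.4979, -0.1492, 0.1191], [0.6235, -0.0231, 0.1222]]
((0.5571825504302979, -0.13253024220466614), (0.23066893219947815, 0.13790251314640045), 85.6048355102539)
top19 25 [ 0.614  -0.1074  0.2162] [[0.6003, -0.1139, 0.1992], [0.63, -0.1023, 0.231]]
side19 85 [ 0.613  -0.1303  0.2164] [[0.6002, -0.1388, 0.1977], [0.6292, -0.1177, 0.2303]]
normal [-0.2220082  -0.07766957  0.9719464 ] f -0.2238735832654994 centre f 0.26015057147520265 0.1914396530494317 [ 0.61124327 -0.12071172  0.22867392]
```

View pics/f.png

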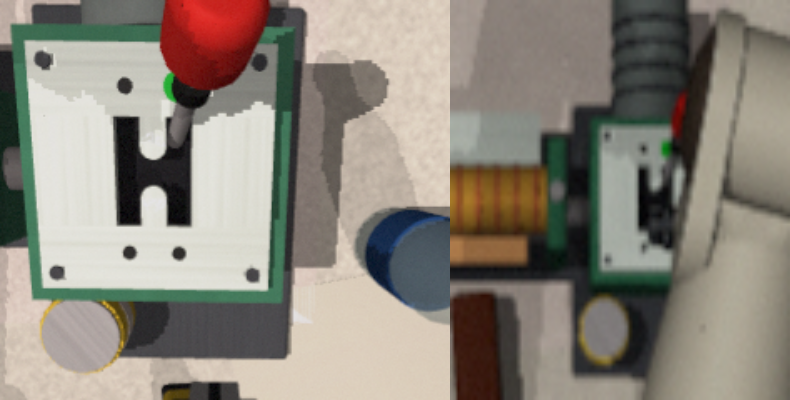

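{"name": "apply_moves", "arguments": {"rows": [[[-0.4, 0, -0.6], [0, 0, 0], 0], [[-0.9, -0.5, -0.6], [0, 0, 0], 0], [[-0.9, -1, -0.6], [0, 0, 0], 0], [[-0.9, -1, -0.6], [0, 0, 0], 0], [[-0.9, -1, -0.6], [0, 0, 0], 0]]}}

```text
time: 21.9
ee_pos: [0.4068, -0.0164, 0.4131]
tcp_rot: [-180.0, -0.0, 0.2]
wrist_force: [0.1, -0.4, 0.2]
opening: -0.0001
grasp_force: 0.0
```

{"name": "apply_moves", "arguments": {"rows": [[[0, -1, 0], [0, 0, 0], 0], [[0, -1, 0], [0, 0, 0], 0], [[0, -1, 0], [0, 0, 0], 0], [[0, -1, 0], [0, 0, 0], 0]]}}

```text
time: 22.3
ee_pos: [0.4107, 0.0284, 0.4123]
tcp_rot: [-178.0, 0.1, 3.0]
wrist_force: [-0.4, -0.3, -0.5]
opening: 0.0001
grasp_force: 0.0
```

```bash
python3 top.py 20; python3 - <<'E'
from h import *
for n in('top0','top20','side0','side10','side20'):
    p,d,P=cloud(n); hs=cv2.cvtColor(p,cv2.COLOR_RGB2HSV)
    m=((hs[...,0]<8)|(hs[...,0]>172))&(hs[...,1]>120)&(P[...,2]>.222)&(P[...,2]<.25)&(abs(P[...,0]-.56)<.1)&(abs(P[...,1]+.085)<.1)
    print(n,m.sum(),P[m].mean(0).round(4),np.percentile(P[m],[2,98],axis=0).round(4).tolist())
E
```

```text
top20 97 [ 0.6126 -0.1187  0.221 ] [[0.5967, -0.1376, 0.2007], [0.6313, -0.1026, 0.2316]]
side20 88 [ 0.613  -0.1304  0.216 ] [[0.5987, -0.1408, 0.1958], [0.6312, -0.1157, 0.2299]]
top0 68 [ 0.5546 -0.0502  0.235 ] [[0.5411, -0.0657, 0.2239], [0.5692, -0.0365, 0.2427]]
top20 60 [ 0.6167 -0.1223  0.2274] [[0.603, -0.1376, 0.2224], [0.6306, -0.1082, 0.2317]]
side0 51 [ 0.5535 -0.0594  0.2315] [[0.5401, -0.0694, 0.2227], [0.5672, -0.0436, 0.2381]]
side10 56 [ 0.5563 -0.1304  0.2314] [[0.5439, -0.141, 0.2225], [0.5687, -0.115, 0.2384]]
side20 35 [ 0.6188 -0.1269  0.2261] [[0.6059, -0.138, 0.2222], [0.6325, -0.1153, 0.2303]]
```

```bash
cat > fit.py <<'E'
from h import *
import sys
from scipy.optimize import least_squares
pv=np.array([.562,-.0858,.047])
def pts(n):
    p,d,P=cloud(n); hs=cv2.cvtColor(p,cv2.COLOR_RGB2HSV)
    m=((hs[...,0]<8)|(hs[...,0]>172))&(hs[...,1]>120)&(P[...,2]>.19)&(P[...,2]<.25)&(abs(P[...,0]-.57)<.1)&(abs(P[...,1]+.085)<.1)
    m=cv2.erode(m.astype(np.uint8),np.ones((2,2)))>0
    return P[m]
for n in sys.argv[1:]:
    Q=pts(n)-pv
    def r(x):
        s,f=x[:2]; a=np.array([np.sin(f),-np.sin(s)*np.cos(f),np.cos(s)*np.cos(f)])
        h=Q@a; rad=np.linalg.norm(Q-h[:,None]*a,axis=1); q=np.c_[rad-.018,abs(h-.173)-.022]
        return np.linalg.norm(np.maximum(q,0),axis=1)+np.minimum(q.max(1),0)
    o=least_squares(r,[-.2 if Q[:,1].mean()>0 else .2,np.arcsin(Q[:,0].mean()/.19)],loss='soft_l1',f_scale=.001)
    print(n,len(Q),'s,f',o.x.round(4),'rms',np.sqrt(np.mean(r(o.x)**2)).round(4))
E
python3 fit.py top0 side0 w3 w7 w11 side10 w12 w13 w14 w15 w16 w17 w18 w19 top20 side20
```

```text
top0 56 s,f [-0.198  -0.0149] rms 0.0024
side0 67 s,f [-0.2013 -0.0236] rms 0.0024
w3 1510 s,f [-0.2091 -0.0236] rms 0.0012
w7 6156 s,f [-0.2063 -0.0167] rms 0.0011
w11 2978 s,f [ 0.2041 -0.0217] rms 0.0012
side10 70 s,f [ 0.2005 -0.0105] rms 0.0024
w12 6230 s,f [0.2023 0.0518] rms 0.0012
w13 5439 s,f [0.2106 0.2465] rms 0.0012
w14 5208 s,f [0.2132 0.3081] rms 0.0012
w15 5142 s,f [0.213  0.3199] rms 0.0012
w16 5092 s,f [0.2138 0.3215] rms 0.0012
w17 5086 s,f [0.2136 0.3248] rms 0.0013
w18 5063 s,f [0.2139 0.33  ] rms 0.0012
w19 2705 s,f [0.2032 0.3238] rms 0.0015
top20 73 s,f [0.2274 0.3144] rms 0.0019
side20 60 s,f [0.2029 0.3243] rms 0.0021
```

```bash
python3 -c "
from workcell import bot
print(bot.job_done())"
```

```text
the job is handed in; nothing more can be done
None
```

The lever is in third gear, fully home: the camera fits put its forward tilt at about 0.32 rad, which is the stop. Pushes stayed under about 9 N, nothing else was touched, the hand is clear and the job is handed in at about 22 s.

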